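# Load and lock the ozone exposure box

## Task

Stand every green-capped sample jar upright on the floor of the ozone exposure box, shut the lid fully, then push the barrel bolt across until its tip is fully home in the keeper. Only then knock the red locking pin on the keeper fully down with the mallet (not with the gripper), and lay the mallet back with its head on its blue mat. Leave the other glassware and things on the bench where they are.

Things in the scene. Friction and masses are not known exactly. Their poses are not given: they have to be found in the camera images.
- case: ozone exposure box, fixed to the bench: open-topped cream box 150 mm (its x) by 250 mm (its y) by 55 mm high, walls and floor 6 mm thick, empty and undivided inside. Origin: centre of its underside; z up; its front (away from the lid hinge) faces its -x. The keeper stands beside its -y wall.
- keeper (a point): middle of the slot in the dark steel keeper, a post 44 mm (box's x) by 40 mm (box's y), 96 mm high, fixed to the box. The slot runs through it along the box's y, 75 mm above the bench, and takes the bolt's end; the red locking pin stands on the keeper's top, straight above this point. Axes as the box's.
- lid (a joint): navy lid, angle in rad: 0 = shut, grows as it opens (1.57 = upright; stop at 1.75). Hinged along the top of the box's far (+x) wall; stiff: it stays at any angle; about 4 to 7 N at mid-lid swings it. Plate 8 mm thick, 153 mm from hinge to front edge, 254 mm wide; shut, its top is 63 mm above the bench. The bolt is on its outer face, in the -y half, its knob standing 47 mm off that face.
- lid_hinge (a point): point on the lid, on its hinge line, at the middle of its width and of its thickness; 59 mm above the bench when shut; its axes turn with the lid: -x runs from the hinge to the front edge, y along the hinge, z out of the lid's outer face (up when shut)
- lid_tab (a point): centre of the outer face of the grey tab (26 by 60 mm, 8 mm thick) that sticks out of the lid's front edge, 164 mm from the hinge and 50 mm to the +y side of the lid's middle
- bolt (a joint): barrel bolt on the lid, travel in m: 0 = drawn back, grows as it slides towards the keeper (the box's -y direction when the lid is shut), 0.045 = fully home at its end stop. Steel rod 10 mm in diameter, in line with the keeper's slot when the lid is shut. Sliding friction about 3 N; it stays where it is left.
- bolt_knob (a point): top centre of the bolt's upright knob, a post 12 mm in diameter (black top 15 mm, 6 mm thick) that stands off the lid's outer face; 110 mm above the bench with the lid shut. Guide blocks 18 mm tall stand on the lid before and behind it; the knob stands 29 mm higher than they do.
- bolt_tip (a point): end of the bolt's rod, on its axis; the keeper's slot begins 11 mm beyond it when the bolt is fully drawn back, and is 40 mm long
- pin (a joint): locking pin on the keeper, depth in m: 0 = standing up, grows as it is driven down, 0.014 = fully down. Held by a sprung collar: it resists with about 9 N and stays at the depth it was driven to.
- pin_top (a point): centre of the upper face of the pin's red head (16 mm in diameter, 8 mm thick); 112 mm above the bench when the pin stands up, 98 mm when it is fully down (the keeper's top is at 96 mm)
- mallet: small mallet, about 0.35 kg, lying on the bench. Head: solid orange block 46 mm (its x) by 50 by 50 mm, any of whose four long sides can strike; handle: light wood, 16 by 16 mm, along the mallet's -x from the head to 135 mm from the head's centre, so 25 mm above the bench when it lies on any of those sides. Origin: centre of the head. The weight lies within 12 mm of it, towards the handle.
- mallet_grip (a point): point on the handle's centre line 48 mm from the head's centre; a good place to grip it, across the handle's 16 mm
- mat: thin blue mat on the bench, 180 mm (its x) by 140 mm (its y), 1 mm thick, the mallet's place; origin: its centre on the bench
- jar0: squat sample jar, upright, glass with a white label and a green screw cap, 44 mm in diameter, 32 mm tall; origin: centre of its underside, z up. Two to four such jars are present; an absent one has no pose.
- jar1: squat sample jar, upright, glass with a white label and a green screw cap, 44 mm in diameter, 32 mm tall; origin: centre of its underside, z up. Two to four such jars are present; an absent one has no pose.
- jar2: squat sample jar, upright, glass with a white label and a green screw cap, 44 mm in diameter, 32 mm tall; origin: centre of its underside, z up. Two to four such jars are present; an absent one has no pose.
- jar3: squat sample jar, upright, glass with a white label and a green screw cap, 44 mm in diameter, 32 mm tall; origin: centre of its underside, z up. Two to four such jars are present; an absent one has no pose.
- amber_bottle: bystander: amber bottle, black cap, 42 mm in diameter, 85 mm tall, origin under its centre
- flask: bystander: white conical flask, 56 mm across the foot, 78 mm tall, origin under its centre
- beaker: bystander: clear beaker, 64 mm in diameter, 75 mm tall, origin under its centre
- petri: bystander: white dish, 70 mm in diameter, 14 mm high, origin under its centre
- timer: bystander: yellow timer, 55 by 65 by 22 mm, origin under its centre
There are look-alikes about, which are no part of the job. Leave any grey or orange look-alike of the jar3 alone. What is shaped like the jar1 but purple is not meant.

How it is judged (in metres and radians):
On the way, in this order (a step that is already met when the one before it is completed fails the run):
1. all sample jars stand upright inside the box (x of jar0 in the frame of case between -0.07 and 0.07 m and y of jar0 in the frame of case between -0.12 and 0.12 m and z of each of jar0, jar1, jar2, jar3 in the frame of case below 0.016 m and angle between each of jar0, jar1, jar2, jar3's own z axis and vertical below 0.2 rad and x of jar1 in the frame of case between -0.07 and 0.07 m and y of jar1 in the frame of case between -0.12 and 0.12 m and x of jar2 in the frame of case between -0.07 and 0.07 m and y of jar2 in the frame of case between -0.12 and 0.12 m and x of jar3 in the frame of case between -0.07 and 0.07 m and y of jar3 in the frame of case between -0.12 and 0.12 m), for 0.3 s.
2. the lid is shut (value of joint lid below 0.04 rad), for 0.2 s.
3. the bolt is fully home in the keeper, the lid shut (value of joint lid below 0.04 rad and value of joint bolt above 0.041 m), for 0.2 s.
4. the locking pin is fully down (all of step 3 and value of joint pin above 0.012 m), for 0.2 s.
At the end, for the whole second after the job is handed in: Every jar is inside the box (one toppled behind the shut lid is no fault); lid shut (under 0.04 rad), bolt home (over 41 of 45 mm), pin down (over 12 of 14 mm); mallet at rest, lying with its head's centre over the blue mat (all of step 4 and x of jar0 in the frame of case between -0.07 and 0.07 m and y of jar0 in the frame of case between -0.12 and 0.12 m and z of each of jar0, jar1, jar2, jar3 in the frame of case below 0.05 m and x of jar1 in the frame of case between -0.07 and 0.07 m and y of jar1 in the frame of case between -0.12 and 0.12 m and x of jar2 in the frame of case between -0.07 and 0.07 m and y of jar2 in the frame of case between -0.12 and 0.12 m and x of jar3 in the frame of case between -0.07 and 0.07 m and y of jar3 in the frame of case between -0.12 and 0.12 m and x of mallet in the frame of mat between -0.09 and 0.09 m and y of mallet in the frame of mat between -0.07 and 0.07 m and z of mallet in the frame of mat below 0.032 m and linear speed of mallet below 0.02 m/s); the robot touches nothing.
It fails at once if the pin is driven before the bolt is home (value of joint pin above 0.006 m and value of joint bolt below 0.038 m).
It fails at once if the pin is pressed with the gripper instead of the mallet (contact force between any of the fingers, the arm and pin above 2 N).
It fails at once if a bystander is moved more than 30 mm (distance of any of amber_bottle, flask, beaker, petri, timer from where it was at the start of the episode above 0.03 m).
Of jar0, jar1, jar2, jar3 only 2 to 4 are there at a start; the rules pass over those that are not, and their reading is None.
At some moment in a run one of jar0, jar1, jar2, jar3, mallet may be knocked a few centimetres aside while the robot is not near it.
It also fails if it takes over 208 s, if anything falls off the work surface, if the arm or the gripper's body presses on something with over 40 N, if the wrist force passes 120 N, or if a joint passes its speed limit or range.

## Robot

A 6-joint arm with a two-finger parallel gripper is mounted at the origin on the work surface. World frame = base frame: x ahead of the robot, y to its left, z up, the work surface at z = 0. Lengths are in m, angles in degrees, forces in N, time in s.
With the tool pointing down it reaches from about 0.275 to 0.85 m from the base axis. Payload 19 kg.
Tool frame: the origin (TCP) lies at the very end of the fingers, on their centre line; the grasp point (between the pads) lies 19 mm behind it; z points along the fingers, y is the line along which they close (so a half turn about z gives the same grasp; the last joint's range is limited). The gripper opens to 85 mm and grips with 20 to 120 N. Pads are 22 mm wide; open, the fingers measure 114 mm over their backs; the gripper's body (76 mm by 85 mm) begins 54 mm behind the grasp point. The pads swing forward as they close: fully open they stand 13 mm farther back than shut.
Start: joints at [-70.932, 8.623, 82.357, -0, 89.026, -7.678], TCP at [0.259, -0.513, 0.231] pointing down, gripper open.
Joint ranges: [-160.23, 160.23], [-39.13, 120.54], [6.94, 153.29], [-79.49, 259.48], [9.18, 160.14], [-161.06, 161.06]. Speed limits (degrees/s): [108.29, 108.29, 127.2, 172.46, 172.46, 172.46].

## Interface

Orientations are given as [roll, pitch, yaw] about the fixed x, y, z axes, in that order (R = Rz(yaw) Ry(pitch) Rx(roll)).
In Python, from bench import env gives the robot as it stands.
- The arm moves only by the tool jog_arm, never from a script. Its argument "targets" is a list that holds one entry, the list of rows, each a list of 5 numbers: the opening, from -1 (shut) to 1 (fully open), so that 0 is half open, then the shift along the tool's x, y, z in cm, then the turn about the tool's z in degrees. In form: [[[fingers, dx, dy, dz, spin], ...]]. A call has 1 to 20 rows; each row shifts and turns the commanded pose from where the row before left it, along the tool's axes as they then stand; what a row does not reach is not made up. A row lasts 1/8 s, in which the tool goes at most 62.5 mm and 10.7 degrees, less where a joint would pass 70% of its speed; a pose out of reach is approached as far as the arm can. A call is refused whole if a number of a shift passes 6.25 or a number of a turn 10.7, either way. A call with a gripper value outside its range is refused whole. The fingers move at their own pace and stop on an object; the grip force is fixed at half the most. Time passes only in rows, so rows that do not move let the fingers close. It gives the time, the measured TCP pose, the force, the opening and the grip force at its end, in the units of the state.
- env.read_state(): the state, without advancing time (a new reading comes with each control period).
- env.snapshot(name): name is "scene" or "top"; returns a dict with "pixels" (384x512x3 uint8, red, green, blue), "fx", "fy", "cx", "cy" (pixels), "k1" (the pictures are not rectified: a ray, as slopes to the right and down, at radius r is drawn at 1 + k1 r^2 times it, then the intrinsics apply), "camera_from_world" (4x4, takes a point from world to camera coordinates). Camera axes: x right, y down, z forward; pixel columns grow to the right and rows downward; lengths in m; the calibration is good to about 2 mm. A picture is of the moment at which its call begins. There is no depth.
- env.close_job(): hands the job in; it is judged then, once.
Trained networks look in a picture, given as the dict that the camera call returned (one of the last four; its "shot" number tells which), for a name from the list of things; names that differ only in an ending like _2 or _b are one class to them, and where a whole thing is asked for, a point or a joint stands for the part that bears it (a point fixed in the world has none). Each returns a list of dicts, best first, with "p" (0 to 1); they miss things now and then, are a little off and sometimes report something else, mostly with a low value. They report only what shows in the picture. A call takes as long as a camera call. They do not tell look-alikes from the thing itself.
- env.spot_in(picture, name): "bbox" ([left, top, right, bottom] in pixels, round what is visible of it).
- env.pinpoint(picture, name): "uv" ([column, row] in pixels: a listed point, or the origin of a listed thing).
The state is a dict: "time": time; "joint_positions": joint angles; "dq": joint speeds; "joint_efforts": joint torques, N m; "ee_pos": TCP position; "tool_rot": TCP orientation; "contact_force": force on the tool from outside, world axes, zero at the start; "torque": the same for the moment, N m; "gripper_width": finger opening in m; "grasp_force": force on a finger pad.
Only numpy, scipy, OpenCV 4.12 (cv2) and the standard library are available. Lean on these libraries where they do the work, as an engineer would, in place of code of your own. Each camera call takes 0.05 s, during which the arm holds its last target. There are 200 camera calls.

## Working session

There is one attempt and no reset: what is moved stays moved. The work goes in short steps, Python scripts to look and compute and a tool call to move; the robot and the scene stay as the last step left them, time stands still between calls to the robot, and variables do not carry over. Pictures are saved under pics/ and viewed, at most 14 in all, crops included, and the job is handed in when it is done.

Besides the shell and the picture viewer there is one more tool, called after ">>>" as name(argument=value, ...) on one line, values as JSON. jog_arm: Moves the arm, as the interface text tells. Its arguments: {"type":"object","properties":{"targets":{"type":"array"}},"required":["targets"]}

```bash
mkdir -p pics; ls; cat > h.py <<'E'
from bench import env
import numpy as np, cv2
from scipy.spatial.transform import Rotation as R
def snap(n,save=None):
    s=env.snapshot(n)
    if save: cv2.imwrite(f'pics/{save}.png',s['pixels'][:,:,::-1])
    return s
def ray(s,uv):
    K=np.array([[s['fx'],0,s['cx']],[0,s['fy'],s['cy']],[0,0,1.]])
    d=cv2.undistortPoints(np.array([[uv]],float),K,np.array([s['k1'],0,0,0.]))[0,0]
    T=np.array(s['camera_from_world']); Rm=T[:3,:3]
    return -Rm.T@T[:3,3], Rm.T@np.array([d[0],d[1],1])
def at_z(s,uv,z):
    o,d=ray(s,uv); return o+d*(z-o[2])/d[2]
def proj(s,P):
    T=np.array(s['camera_from_world']); p=T[:3,:3]@np.array(P)+T[:3,3]
    x,y=p[:2]/p[2]; k=1+s['k1']*(x*x+y*y)
    return np.array([s['fx']*x*k+s['cx'],s['fy']*y*k+s['cy']])
def tri(obs):
    A=0;b=0
    for s,uv in obs:
        o,d=ray(s,uv); d=d/np.linalg.norm(d); M=np.eye(3)-np.outer(d,d); A=A+M; b=b+M@o
    return np.linalg.solve(A,b)
def totool(v):
    return R.from_euler('xyz',env.read_state()['tool_rot'],degrees=True).inv().apply(v)
E
python3 - <<'E'
from h import *
a=snap('scene','s0');b=snap('top','t0')
st=env.read_state();print(st)
for s,n in((a,'scene'),(b,'top')):
    T=np.array(s['camera_from_world']);print(n,(-T[:3,:3].T@T[:3,3]).round(3),T[2,:3].round(2))
    for k in ['case','keeper','lid_hinge','lid_tab','bolt_knob','bolt_tip','pin_top','mallet','mallet_grip','mat','jar0','jar1','jar2','jar3','amber_bottle','flask','beaker','petri','timer']:
        r=env.pinpoint(s,k)
        print(k,[(np.round(x['uv']).tolist(),round(x['p'],2)) for x in r[:7]],[at_z(s,x['uv'],0)[:2].round(3).tolist() for x in r[:5]])
E
```

```text
pics
{'time': 0.1, 'joint_positions': array([-7.09330612e+01,  8.64867156e+00,  8.23889036e+01,  1.24232138e-03,
        8.90285409e+01, -7.67716751e+00]), 'dq': array([-0.09151328, -0.07810283, -0.14797618,  0.0077727 , -0.08832876,
        0.054473  ]), 'joint_efforts': array([ 4.13971327e-03, -7.14376545e+01, -5.71796787e+01, -2.99496260e-04,
        7.23989549e-03,  2.51050159e-05]), 'ee_pos': array([ 0.25866959, -0.51327036,  0.23073377]), 'tool_rot': array([-1.79934642e+02, -1.00635181e-02,  2.67440788e+01]), 'contact_force': array([-0.26702154,  0.33031611, -1.10311427]), 'torque': array([1.71337861e-05, 2.27966153e-02, 5.25823234e-02]), 'grasp_force': 0.0, 'gripper_width': 0.08540171183859925}
scene [0.86  0.608 0.886] [-0.29 -0.56 -0.77]
case [([235.0, 190.0], 0.73), ([220.0, 126.0], 0.58)] [[0.56, -0.056], [0.476, -0.348]]
keeper [([220.0, 142.0], 0.94)] [[0.51, -0.272]]
lid_hinge [([212.0, 193.0], 0.73), ([222.0, 124.0], 0.57)] [[0.626, -0.079], [0.466, -0.35]]
lid_tab [([220.0, 165.0], 0.94), ([220.0, 130.0], 0.65)] [[0.558, -0.173], [0.485, -0.326]]
bolt_knob [([186.0, 1
[... 2980 characters left out ...]
.0], 0.54), ([189.0, 203.0], 0.53)] [[0.387, 0.317], [0.722, 0.059], [0.455, 0.434], [0.429, 0.243], [0.513, 0.322]]
jar3 [([163.0, 240.0], 0.74), ([243.0, 135.0], 0.74), ([126.0, 219.0], 0.69), ([186.0, 226.0], 0.62), ([161.0, 200.0], 0.61), ([137.0, 240.0], 0.54), ([189.0, 203.0], 0.53)] [[0.387, 0.317], [0.722, 0.059], [0.455, 0.434], [0.429, 0.243], [0.513, 0.322]]
amber_bottle [([156.0, 169.0], 0.52)] [[0.615, 0.341]]
flask [([187.0, 171.0], 0.77)] [[0.607, 0.24]]
beaker [([331.0, 126.0], 0.94), ([356.0, 202.0], 0.65), ([290.0, 123.0], 0.53)] [[0.748, -0.227], [0.496, -0.297], [0.759, -0.092]]
petri [([283.0, 136.0], 0.62)] [[0.714, -0.07]]
timer [([243.0, 136.0], 0.86)] [[0.719, 0.06]]
```

View pics/s0.png

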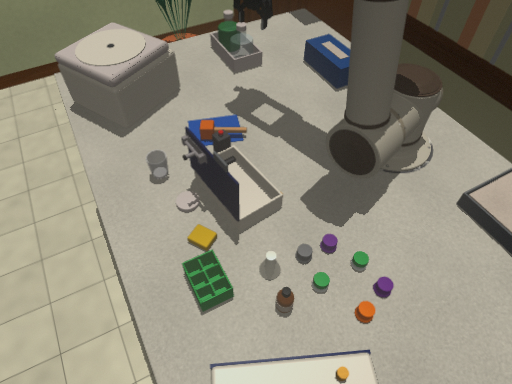

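View pics/t0.png

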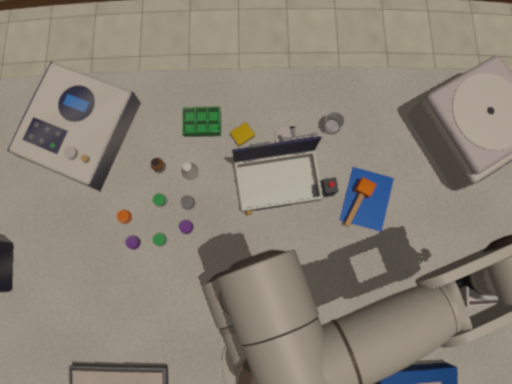

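The scene view shows green jars at about (361,259) and (321,281), and the top view shows them at (160,240) and (160,200). The box is near (278,186) in the top view with its lid upright. The mallet is on the mat at (365,187), and the keeper is at (329,187). I'll zoom in on the box.

```bash
python3 - <<'E'
import cv2,numpy as np
t=cv2.imread('pics/t0.png')[110:240,215:400]
s=cv2.imread('pics/s0.png')[105:235,140:300]
t=cv2.resize(t,None,fx=4.2,fy=4.2,interpolation=2);cv2.imwrite('pics/t0c.png',t)
s=cv2.resize(s,None,fx=4.5,fy=4.5,interpolation=2);cv2.imwrite('pics/s0c.png',s)
E
```

```text
(no output)
```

View pics/t0c.png

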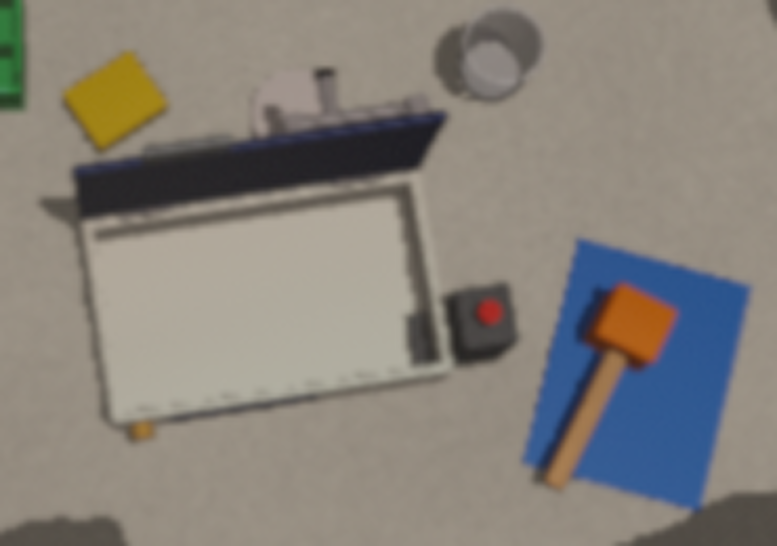

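View pics/s0c.png

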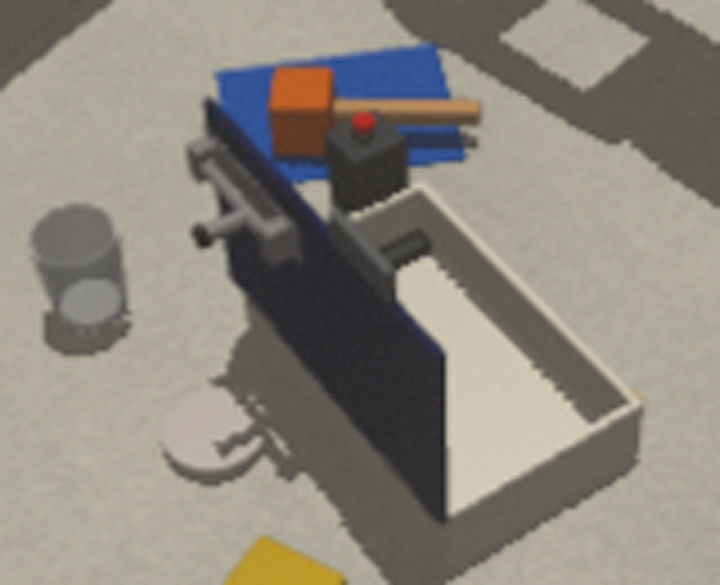

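```bash
python3 - <<'E'
from h import *
a=snap('scene');b=snap('top')
c=lambda x,y:(215+(x+.5)/4.2-.5,110+(y+.5)/4.2-.5)
d=lambda x,y:(140+(x+.5)/4.5-.5,105+(y+.5)/4.5-.5)
FL=tri([(b,c(108,422)),(a,d(641,404))]);FR=tri([(b,c(449,372)),(a,d(424,185))])
print('FL',FL.round(4),'FR',FR.round(4))
FLz=at_z(b,c(108,422),.055);FRz=at_z(b,c(449,372),.055);print(FLz,FRz,at_z(a,d(641,404),.055),at_z(a,d(424,185),.055))
FL=(FLz+at_z(a,d(641,404),.055))/2;FR=(FRz+at_z(a,d(424,185),.055))/2
y=(FL-FR)[:2];print('len',np.linalg.norm(y));y/=np.linalg.norm(y);x=np.array([y[1],-y[0]])
cen=(FL+FR)[:2]/2+x*.075;yaw=np.degrees(np.arctan2(x[1],x[0]));print('case',cen.round(4),'yaw',yaw)
print('pin',tri([(b,c(490,311)),(a,d(363,119))]).round(4))
loc=lambda P:((P[:2]-cen)@x,(P[:2]-cen)@y,P[2])
for k in['bolt_knob','bolt_tip','lid_tab','lid_hinge','keeper','case']:
    r=[(s,q[0]['uv']) for s in(a,b) if (q:=env.pinpoint(s,k))]
    if len(r)>1: P=tri(r);print(k,P.round(4),'local',np.round(loc(P),4))
m=at_z(b,c(632,323),.051);e=at_z(b,c(557,478),.03);print('mallet',m,'end',e,np.degrees(np.arctan2(*(m-e)[1::-1])),np.linalg.norm(m-e))
for s in(a,b):
    hsv=cv2.cvtColor(s['pixels'],cv2.COLOR_RGB2HSV);mk=cv2.inRange(hsv,(40,100,60),(85,255,255))
    n,_,stt,ce=cv2.connectedComponentsWithStats(mk)
    for i in range(1,n):
        if stt[i,4]>15: print('green',stt[i,4],ce[i].round(1),at_z(s,ce[i],.027).round(4))
for k in['amber_bottle','flask']: print(k,tri([(s,env.pinpoint(s,k)[0]['uv']) for s in (a,b)]))
E
```

```text
FL [0.4704 0.069  0.0634] FR [ 0.5018 -0.1773  0.0578]
[0.47043848 0.07005874 0.055     ] [ 0.50239459 -0.17788559  0.055     ] [0.46733969 0.06258451 0.055     ] [ 0.50043295 -0.17981097  0.055     ]
len 0.24731788689333864
case [ 0.5595 -0.0464] yaw 7.55683595854918
pin [ 0.5355 -0.1994  0.1164]
bolt_knob [ 0.692  -0.0686  0.1952] local [ 0.1284 -0.0394  0.1952]
bolt_tip [ 0.6688 -0.1461  0.1967] local [ 0.0953 -0.1132  0.1967]
lid_tab [0.6364 0.0202 0.2211] local [0.085  0.0559 0.2211]
lid_hinge [ 0.6461 -0.037   0.0469] local [ 0.0871 -0.002   0.0469]
keeper [ 0.5396 -0.2034  0.0536] local [-0.0403 -0.153   0.0536]
case [ 0.5569 -0.0519  0.0113] local [-0.0033 -0.0051  0.0113]
mallet [ 0.5367688  -0.31575214  0.051     ] end [ 0.42575942 -0.2584317   0.03      ] -27.309873066869024 0.12668747814626855
green 124 [227.3  26. ] [ 0.1575 -0.9439  0.027 ]
green 766 [206.7 278.5] [0.7586 0.1869 0.027 ]
green 156 [360.6 257.8] [0.3828 0.3203 0.027 ]
green 181 [321.3 279. ] [0.5071 0.3216 0.027 ]
green 860 [202.  122.4] [0.758  0.1898 0.027 ]
green 99 [158.7 199.1] [0.5125 0.3249 0.027 ]
green 102 [158.8 239. ] [0.3882 0.3234 0.027 ]
amber_bottle [0.6159858  0.33063823 0.01359941]
flask [0.61500422 0.24011346 0.01170031]
```

>>> jog_arm(targets=[[[0.5,0,0,0,-10.1],[0.5,0,0,0,-10.1],[0.5,0,0,0,-10.1],[0.5,0,0,0,-10.1],[0.5,0,0,0,-10.1],[0.5,0,0,0,-10.1],[0.5,0,0,0,-10.1],[0.5,4.5,2,0,0],[0.5,4.5,2,0,0],[0.5,4.5,2,0,0],[0.5,4.5,2,0,0],[0.5,4.5,1,0,0],[0.5,4.5,1,0,0],[0.5,4.5,1,0,0],[0.5,4.5,1,0,0],[0.5,4.5,1,0,0],[0.5,4.5,1,0,0],[0.5,4.5,1,0,0],[0.5,4.5,1,0,0],[0.5,4.5,1,0,0]]])

```text
time: 5.4
ee_pos: [0.3514, 0.0902, 0.2316]
tool_rot: [179.9, 0.0, 97.4]
contact_force: [1.2, -1.2, -0.2]
gripper_width: 0.064
grasp_force: 0.0
```

```bash
cat >> h.py <<'E'
def go(x,y,z=None,yaw=None):
    st=env.read_state();p=np.array(st['ee_pos'])
    v=np.array([x,y,p[2] if z is None else z])-p
    print('t',round(st['time'],1),'pos',p.round(4),'yaw',np.round(st['tool_rot'],1),'F',np.round(st['contact_force'],1),'w',round(st['gripper_width'],4),'g',round(st['grasp_force'],1),'j6',round(st['joint_positions'][5],0))
    print('tool cm',(100*totool(v)).round(2), '' if yaw is None else ('spin',round((st['tool_rot'][2]-yaw+90)%180-90,1)))
def greens():
    for n in('scene','top'):
        s=snap(n);hsv=cv2.cvtColor(s['pixels'],cv2.COLOR_RGB2HSV);mk=cv2.inRange(hsv,(40,100,60),(85,255,255))
        k,_,t,ce=cv2.connectedComponentsWithStats(mk)
        print(n,[(int(t[i,4]),ce[i].round(1).tolist(),at_z(s,ce[i],.027)[:2].round(3).tolist()) for i in range(1,k) if 25<t[i,4]<500])
E
python3 -c "
from h import *
greens();go(.386,.322,.10,97.6)"
```

```text
scene [(120, [227.2, 25.8], [0.157, -0.946]), (159, [360.6, 257.8], [0.383, 0.32]), (183, [321.2, 279.0], [0.507, 0.322])]
top [(100, [158.7, 199.1], [0.512, 0.325]), (101, [158.8, 239.0], [0.388, 0.323])]
t 5.5 pos [0.3512 0.0921 0.2314] yaw [ 1.80e+02 -1.00e-01  9.77e+01] F [0.8 0.1 0.4] w 0.064 g 0.0 j6 -5.0
tool cm [22.3   6.54 13.17] ('spin', np.float64(0.1))
```

>>> jog_arm(targets=[[[0.5,3.7,1.1,0,0],[0.5,3.7,1.1,0,0],[0.5,3.7,1.1,0,0],[0.5,3.7,1.1,0,0],[0.5,3.7,1.1,0,0],[0.5,3.8,1.1,0,0],[0.5,0,0,4.4,0],[0.5,0,0,4.4,0],[0.5,0,0,4.4,0],[0.5,0,0,2.9,0],[0.5,0,0,2.9,0],[0.5,0,0,2.9,0],[0.5,0,0,0,0],[0,0,0,0,0],[-0.3,0,0,0,0],[-0.3,0,0,0,0],[-0.3,0,0,0,0],[-0.3,0,0,0,0]]])

```text
time: 7.75
ee_pos: [0.3889, 0.3186, 0.0141]
tool_rot: [179.9, -0.0, 97.4]
contact_force: [-0.9, -1.9, 7.2]
gripper_width: 0.0382
grasp_force: 59.7
```

```bash
python3 -c "
from h import *
go(.386,.322,.10,97.6)"
```

```text
t 7.8 pos [0.3889 0.3186 0.0141] yaw [179.9  -0.   97.4] F [-0.9 -1.9  7.2] w 0.0382 g 59.7 j6 23.0
tool cm [ 0.38 -0.22 -8.59] ('spin', np.float64(-0.2))
```

>>> jog_arm(targets=[[[-0.3,0,0,-4.4,0],[-0.3,0,0,-4.4,0],[-0.3,0,0,-4.2,0],[-0.3,-3.34,1.12,0,0],[-0.3,-3.34,1.12,0,0],[-0.3,-3.34,1.12,0,0],[-0.3,-3.34,1.12,0,0],[-0.3,-3.34,1.12,0,0],[-0.3,-3.34,1.12,0,0],[-0.3,-3.34,1.12,0,0],[-0.3,-3.34,1.12,0,0],[-0.3,-3.34,1.12,0,0],[-0.3,-3.34,1.12,0,0],[-0.3,0,0,0,0],[-0.3,0,0,3,0],[-0.3,0,0,3,0],[-0.3,0,0,3,0],[-0.3,0,0,2.0,0],[-0.3,0,0,0,0]]])

```text
time: 10.12
ee_pos: [0.5417, 0.0022, 0.032]
tool_rot: [-179.9, -0.0, 97.5]
contact_force: [0.1, -0.1, 0.1]
gripper_width: 0.0378
grasp_force: 60.5
```

```bash
python3 -c "
from h import *
go(.543,.0019,.022,97.6);s=snap('scene');p=s['pixels'][110:290,170:400];cv2.imwrite('pics/s1.png',cv2.resize(p,None,fx=3,fy=3)[:,:,::-1])"
```

```text
t 10.1 pos [0.5417 0.0022 0.032 ] yaw [-179.9   -0.    97.5] F [ 0.1 -0.1  0.1] w 0.0378 g 60.5 j6 -15.0
tool cm [-0.05  0.13  1.  ] ('spin', np.float64(-0.1))
```

View pics/s1.png

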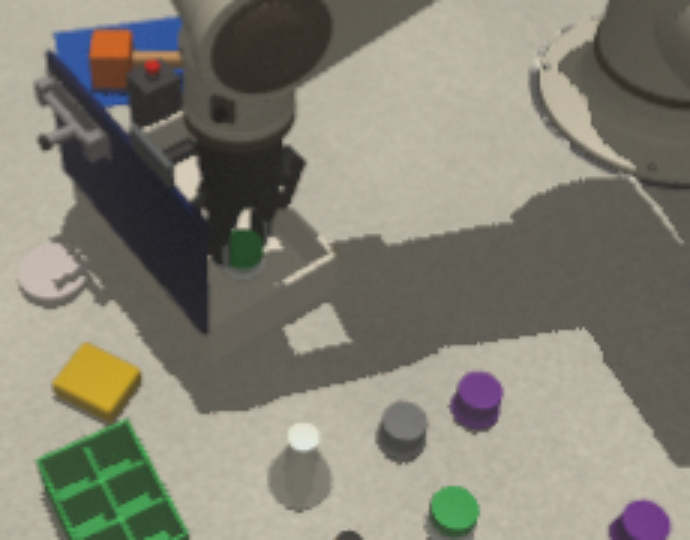

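>>> jog_arm(targets=[[[-0.3,0,0,1.1,0],[-0.3,0,0,0,0],[0.2,0,0,0,0],[0.4,0,0,0,0],[0.4,0,0,0,0],[0.4,0,0,-4.2,0],[0.4,0,0,-4.2,0],[0.5,0,0,-4.2,0],[0.5,4,0.1,0,0],[0.5,4,0.1,0,0],[0.5,4,0.1,0,0],[0.5,4,0.1,0,0],[0.5,4,0.1,0,0],[0.5,4,0.1,0,0],[0.5,4,0.2,0,0],[0.5,4.2,0.2,0,0],[0.5,0,0,0,0]]])

```text
time: 12.3
ee_pos: [0.5099, 0.3245, 0.1471]
tool_rot: [-180.0, -0.0, 97.6]
contact_force: [-0.3, -0.2, 0.5]
gripper_width: 0.0643
grasp_force: 0.0
```

```bash
python3 -c "
from h import *
greens();go(.510,.3235,.012,97.5);snap('top','t2')"
```

```text
scene [(115, [227.4, 25.9], [0.157, -0.945]), (107, [250.2, 194.1], [0.536, -0.001]), (188, [321.3, 279.9], [0.508, 0.324])]
top [(86, [260.2, 187.2], [0.544, 0.008])]
t 12.4 pos [0.5104 0.3223 0.1472] yaw [-180.     0.    97.5] F [ 0.3  0.1 -0.2] w 0.0641 g 0.0 j6 17.0
tool cm [ 0.13 -0.02 13.52] ('spin', np.float64(-0.0))
```

>>> jog_arm(targets=[[[0.5,0.1,0,3.4,0],[0.5,0,0,3.4,0],[0.5,0,0,3.4,0],[0.5,0,0,3.3,0],[0.5,0,0,0,0],[0.5,0,0,0,0],[0,0,0,0,0],[-0.3,0,0,0,0],[-0.3,0,0,0,0],[-0.3,0,0,0,0],[-0.3,0,0,0,0]]])

```text
time: 13.82
ee_pos: [0.5112, 0.3234, 0.0142]
tool_rot: [179.9, -0.0, 97.4]
contact_force: [-1.6, -2.7, 11.6]
gripper_width: 0.0382
grasp_force: 59.2
```

View pics/t2.png

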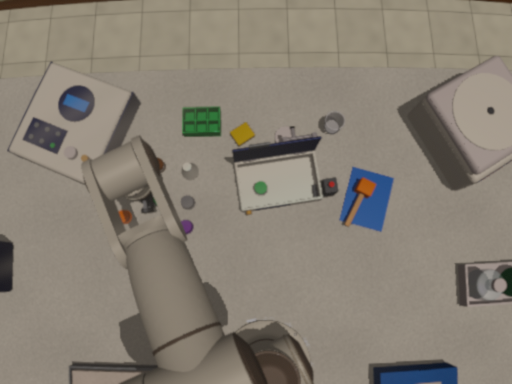

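The part of the bench the arm was hiding has no more green jars. Jar 0 stands in the box at (260,187), so there are two jars in all. I'll carry the second one over.

>>> jog_arm(targets=[[[-0.3,0,0,-4.5,0],[-0.3,0,0,-4.5,0],[-0.3,0,0,-4.5,0],[-0.3,-4.2,-0.1,0,0],[-0.3,-4.2,-0.1,0,0],[-0.3,-4.2,-0.1,0,0],[-0.3,-4.2,-0.1,0,0],[-0.3,-4.2,-0.1,0,0],[-0.3,-4.2,-0.1,0,0],[-0.3,-4.2,-0.1,0,0],[-0.3,-4.2,-0.1,0,0],[-0.3,-4.2,-0.1,0,0],[-0.3,-4.5,-0.1,0,0],[-0.3,0,0,0,0],[-0.3,0,0,3,0],[-0.3,0,0,3,0],[-0.3,0,0,3,0],[-0.3,0,0,2.5,0],[-0.3,0,0,0,0]]])

```text
time: 16.2
ee_pos: [0.5545, -0.0966, 0.0313]
tool_rot: [-179.9, -0.1, 97.5]
contact_force: [0.3, -0.9, 0.3]
gripper_width: 0.0383
grasp_force: 60.5
```

```bash
python3 -c "
from h import *
go(.5562,-.0973,.022,97.5)"
```

```text
t 16.2 pos [ 0.5545 -0.0966  0.0313] yaw [-1.799e+02 -1.000e-01  9.750e+01] F [ 0.3 -0.9  0.3] w 0.0383 g 60.5 j6 -25.0
tool cm [-0.1   0.16  0.93] ('spin', np.float64(-0.0))
```

>>> jog_arm(targets=[[[-0.3,0,0,1.1,0],[-0.3,0,0,0,0],[0.2,0,0,0,0],[0.4,0,0,0,0],[0.4,0,0,0,0],[0.4,0,0,-4.5,0],[0.4,0,0,-4.5,0],[0.4,0,0,-4.5,0],[-1,0,0,-4.5,0],[-1,0,0,-4.5,0],[-1,0,0,-4.5,0],[-1,0,0,-2,0],[-1,5,0,0,0],[-1,5,0,0,0],[-1,5,0,0,0],[-1,5,0,0,0],[-1,0,0,0,0]]])

```text
time: 18.32
ee_pos: [0.5288, 0.1035, 0.3117]
tool_rot: [180.0, -0.0, 97.7]
contact_force: [0.1, -0.6, 0.1]
gripper_width: -0.0002
grasp_force: 0.0
```

```bash
python3 -c "
from h import *
greens();
a=snap('scene','s3');b=snap('top')
cen=np.array([.5595,-.0464]);t=np.radians(7.56);x=np.array([np.cos(t),np.sin(t)]);y=np.array([-x[1],x[0]])
for k in['bolt_knob','bolt_tip','lid_tab','lid_hinge','jar0','mallet','mallet_grip']:
    r=[(s,q[0]['uv']) for s in(a,b) if (q:=env.pinpoint(s,k))]
    if len(r)>1: P=tri(r);d=P[:2]-cen;print(k,P.round(3),np.round([d@x,d@y],3))
go(.68,.03,.3)"
```

```text
scene [(135, [227.2, 26.0], [0.158, -0.944]), (62, [232.3, 171.7], [0.544, -0.105]), (108, [250.3, 194.1], [0.536, -0.0])]
top [(132, [203.3, 111.9], [0.793, 0.186]), (95, [293.1, 182.6], [0.557, -0.095]), (85, [260.4, 187.2], [0.544, 0.007])]
bolt_knob [ 0.69  -0.081  0.185] [ 0.125 -0.051]
bolt_tip [ 0.671 -0.143  0.206] [ 0.098 -0.11 ]
lid_tab [0.634 0.021 0.212] [0.082 0.057]
lid_hinge [ 0.543 -0.415 -0.423] [-0.065 -0.364]
jar0 [ 0.393  0.427 -0.128] [-0.103  0.491]
mallet [ 0.537 -0.31   0.031] [-0.057 -0.258]
mallet_grip [ 0.496 -0.296  0.048] [-0.096 -0.239]
t 19.2 pos [0.5294 0.1008 0.3113] yaw [-180.    -0.    97.4] F [ 0.3 -0.2 -0. ] w -0.0005 g 0.0 j6 -5.0
tool cm [-8.97 14.01  1.13]
```

View pics/s3.png

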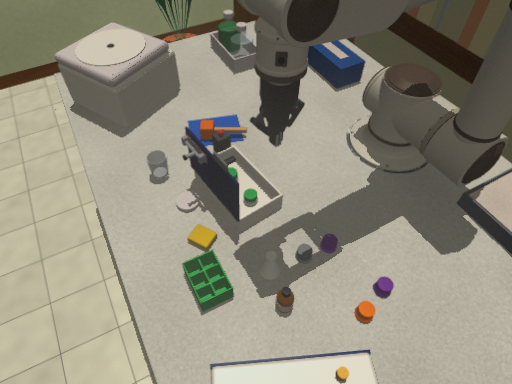

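Both jars are upright in the box, at (250,194) and (232,172). Next I'll move behind the lid and swing it shut.

>>> jog_arm(targets=[[[-1,-3,4.7,0,0],[-1,-3,4.7,0,0],[-1,-3,4.6,0,0],[-1,0,0,0,0],[-1,0,0,4.4,0],[-1,0,0,4.4,0],[-1,0,0,4.3,0],[-1,0,0,0,0]]])

```text
time: 20.23
ee_pos: [0.6782, 0.0302, 0.1778]
tool_rot: [-179.7, -0.1, 97.5]
contact_force: [-0.4, -0.1, 0.1]
gripper_width: -0.0001
grasp_force: 0.0
```

```bash
python3 -c "
from h import *
go(.6805,.0302,.18,97.56)"
```

```text
t 20.2 pos [0.6782 0.0302 0.1778] yaw [-1.797e+02 -1.000e-01  9.750e+01] F [-0.4 -0.1  0.1] w -0.0001 g 0.0 j6 -11.0
tool cm [-0.03  0.23 -0.22] ('spin', np.float64(-0.1))
```

>>> jog_arm(targets=[[[-1,0,-1.7,-0.3,0],[-1,0,-1.7,-0.3,0],[-1,0,-2.1,0.5,0],[-1,0,-2.1,0.5,0],[-1,0,-2.1,0.5,0],[-1,0,-1.4,0.9,0],[-1,0,-1.3,1.0,0],[-1,0,-1.0,1.3,0],[-1,0,-1.0,1.3,0],[-1,0,-0.7,1.5,0],[-1,0,-0.6,1.5,0],[-1,0,-0.3,1.6,0],[-1,0,-0.2,1.6,0],[-1,0,0,0.3,0],[-1,0,0,0,0]]])

```text
time: 22.1
ee_pos: [0.5194, 0.0087, 0.0627]
tool_rot: [180.0, 0.0, 97.5]
contact_force: [-16.6, 1.5, 39.2]
gripper_width: -0.0002
grasp_force: 19.1
```

```bash
python3 -c "
from h import *
go(.51,.0302,.063,97.56)
a=snap('scene')
b=snap('top')
for k in['bolt_knob','bolt_tip','lid_tab','lid_hinge','pin_top']:
    r=[(s,q[0]['uv']) for s in(a,b) if (q:=env.pinpoint(s,k))]
    if len(r)>1: print(k,tri(r).round(3))"
```

```text
t 22.1 pos [0.5194 0.0087 0.0627] yaw [180.    0.   97.5] F [-16.6   1.5  39.2] w -0.0002 g 19.1 j6 -15.0
tool cm [ 2.25 -0.65 -0.03] ('spin', np.float64(-0.1))
bolt_knob [ 0.528 -0.099  0.124]
bolt_tip [ 0.533 -0.168  0.099]
lid_tab [ 0.473 -0.01   0.054]
lid_hinge [ 0.541 -0.408 -0.398]
pin_top [ 0.537 -0.194  0.117]
```

>>> jog_arm(targets=[[[-1,0,0,-3.3,0],[-1,0,0,-3.3,0],[-1,-4,-0.5,0,0],[-1,-4,-0.5,0,0],[-1,0,0,0,0]]])

```text
time: 23.32
ee_pos: [0.5197, -0.0739, 0.1264]
tool_rot: [-180.0, -0.0, 97.3]
contact_force: [0.3, -0.0, -0.3]
gripper_width: 0.0001
grasp_force: 0.0
```

```bash
python3 -c "
from h import *
go(.5195,-.0716,.088,97.56)
a=snap('scene');b=snap('top')
for k in['bolt_knob','bolt_tip','lid_tab']:
    r=[(s,q[0]['uv']) for s in(a,b) if (q:=env.pinpoint(s,k))]
    if len(r)>1: print(k,tri(r).round(3))
p=cv2.resize(a['pixels'][100:220,160:290],None,fx=4,fy=4);q=cv2.resize(b['pixels'][120:240,225:355],None,fx=4,fy=4);cv2.imwrite('pics/k4.png',np.hstack([p,q])[:,:,::-1][:, :])
im=cv2.imread('pics/k4.png');cv2.imwrite('pics/k4.png',cv2.resize(im,None,fx=.76,fy=.76))"
```

```text
t 23.3 pos [ 0.5197 -0.0739  0.1264] yaw [-180.    -0.    97.3] F [ 0.3 -0.  -0.3] w 0.0001 g 0.0 j6 -24.0
tool cm [0.23 0.01 3.84] ('spin', np.float64(-0.3))
lid_tab [ 0.466 -0.005  0.055]
```

View pics/k4.png

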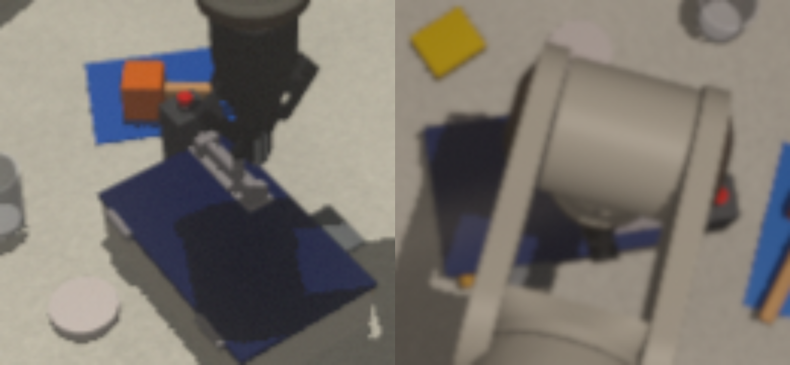

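```bash
python3 -c "
from h import *
a=snap('scene')
cen=np.array([.5595,-.0464]);t=np.radians(7.56);x=np.array([np.cos(t),np.sin(t)]);y=np.array([-x[1],x[0]])
W=lambda u,v,z:np.r_[cen+u*x+v*y,z]
c=cv2.resize(a['pixels'][115:185,190:260],None,fx=8,fy=8,interpolation=2)[:,:,::-1].copy()
def m(P,col):
    q=(proj(a,P)-[190,115]+.5)*8; cv2.circle(c,tuple(int(i) for i in q),5,col,2); print(q.round())
m(env.read_state()['ee_pos'],(0,255,0))
m(W(-.043,-.05,.110),(0,0,255)); m(W(-.043,-.1485,.112),(255,0,255)); m(W(-.043,-.1175,.075),(255,255,0)); m(W(-.089,.05,.063),(0,255,255))
cv2.imwrite('pics/k5.png',c)"
```

```text
[434. 308.]
[388. 293.]
[243. 142.]
[292. 257.]
[648. 489.]
```

View pics/k5.png

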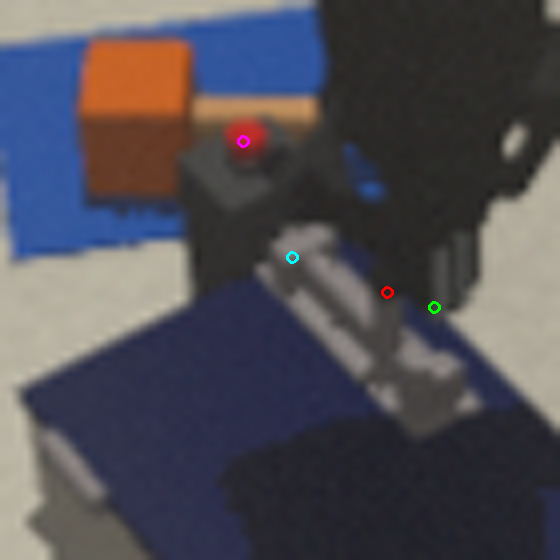

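>>> jog_arm(targets=[[[-1,0.5,0,0,0],[-1,0,0,2,0],[-1,0,0,1.8,0],[-1,0,0,0,0],[-1,-1,0,0,0],[-1,-1,0,0,0],[-1,-1,0,0,0],[-1,-1,0,0,0],[-1,-0.7,0,0,0],[-1,-0.5,0,0,0],[-1,-0.5,0,0,0],[-1,0,0,0,0]]])

```text
time: 25.28
ee_pos: [0.5264, -0.1238, 0.0892]
tool_rot: [-180.0, 0.0, 97.4]
contact_force: [0.2, 0.2, 0.3]
gripper_width: 0.0
grasp_force: 0.0
```

```bash
python3 -c "
from h import *
go(.5268,-.1293,.088,97.56)"
```

```text
t 25.3 pos [ 0.5264 -0.1238  0.0892] yaw [-180.     0.    97.4] F [0.2 0.2 0.3] w 0.0 g 0.0 j6 -29.0
tool cm [-0.55 -0.03  0.12] ('spin', np.float64(-0.1))
```

>>> jog_arm(targets=[[[-1,-0.3,0,0,0],[-1,-0.3,0,0,0],[-1,-0.3,0,0,0]]])

```text
time: 25.65
ee_pos: [0.5275, -0.1319, 0.0891]
tool_rot: [-180.0, -0.1, 97.5]
contact_force: [-1.7, 20.2, 3.6]
gripper_width: -0.0001
grasp_force: 10.3
```

```bash
python3 -c "
from h import *
go(.5268,-.1293,.088,97.56);a=snap('scene');c=cv2.resize(a['pixels'][115:185,190:260],None,fx=8,fy=8,interpolation=2)[:,:,::-1];cv2.imwrite('pics/k6.png',c)"
```

```text
t 25.6 pos [ 0.5275 -0.1319  0.0891] yaw [-1.80e+02 -1.00e-01  9.75e+01] F [-1.7 20.2  3.6] w -0.0001 g 10.3 j6 -30.0
tool cm [ 0.27 -0.03  0.11] ('spin', np.float64(-0.1))
```

View pics/k6.png

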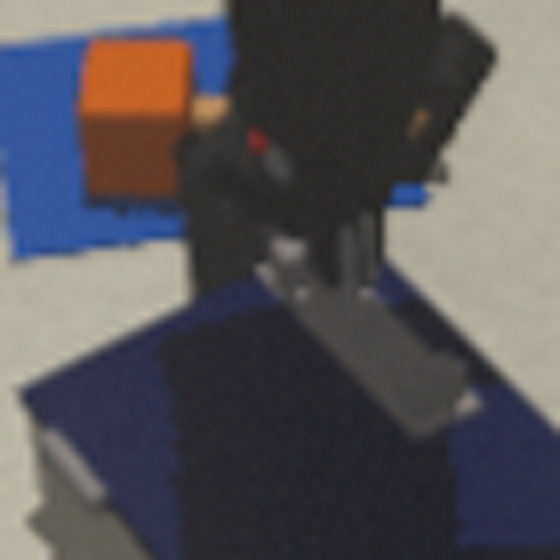

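The fingers stopped with 20 N at the expected end of travel, so the bolt is home. I'll back off and find the mallet.

>>> jog_arm(targets=[[[-1,0.5,0,0,0],[-1,0.5,0,0,0],[-1,0,0,-5,0],[-1,0,0,-5,0],[-1,0,0,-5,0],[-1,5,0,0,0],[-1,5,0,0,0],[0,0,0,0,0]]])

```text
time: 26.7
ee_pos: [0.513, -0.0208, 0.2398]
tool_rot: [180.0, 0.0, 97.6]
contact_force: [-0.3, 0.2, -0.2]
gripper_width: 0.0171
grasp_force: 0.0
```

```bash
python3 -c "
from h import *
a=snap('scene');b=snap('top')
for k in['bolt_knob','bolt_tip','pin_top','mallet','mallet_grip','mat']:
    r=[(s,q[0]['uv']) for s in(a,b) if (q:=env.pinpoint(s,k)) and q[0]['p']>.3]
    print(k,[at_z(s,u,{'mallet':.025,'mallet_grip':.026,'mat':0}.get(k,.11)).round(3) for s,u in r], tri(r).round(3) if len(r)>1 else '')
p=cv2.resize(a['pixels'][100:200,170:270],None,fx=4,fy=4,interpolation=2);q=cv2.resize(b['pixels'][150:250,300:400],None,fx=4,fy=4,interpolation=2);cv2.imwrite('pics/m7.png',np.hstack([p,q])[:,:,::-1])
go(.497,-.295,.1,-27.3)"
```

```text
bolt_knob [array([ 0.524, -0.143,  0.11 ]), array([ 0.54 , -0.144,  0.11 ])] [ 0.533 -0.139  0.12 ]
bolt_tip [array([ 0.54 , -0.189,  0.11 ])] 
pin_top [array([ 0.531, -0.222,  0.11 ]), array([ 0.535, -0.195,  0.11 ])] [ 0.536 -0.195  0.132]
mallet [array([ 0.544, -0.321,  0.025]), array([ 0.543, -0.321,  0.025])] [ 0.543 -0.321  0.024]
mallet_grip [array([ 0.482, -0.311,  0.026]), array([ 0.501, -0.294,  0.026])] [ 0.495 -0.287  0.051]
mat [array([ 0.492, -0.32 , -0.   ]), array([ 0.508, -0.337,  0.   ])] [ 0.499 -0.331 -0.001]
t 27.4 pos [ 0.5134 -0.0235  0.2393] yaw [-180.    -0.    97.4] F [ 0.7 -1.   0.1] w 0.0424 g 0.0 j6 -19.0
tool cm [-26.72  -5.14  13.93] ('spin', np.float64(-55.3))
```

View pics/m7.png

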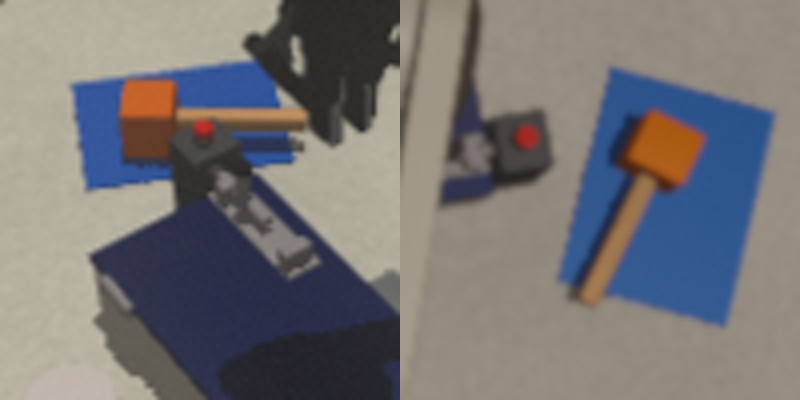

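```bash
python3 -c "
from h import *
a=snap('scene');b=snap('top')
px=lambda x,y:(300+x/4-.5,150+y/4-.5)
e1=at_z(b,px(190,298),.034);e2=at_z(b,px(248,180),.034);hd=at_z(b,px(263,147),.051)
sx=lambda x,y:(170+x/4-.5,100+y/4-.5)
print(e1,e2,hd,'scene',at_z(a,sx(305,118),.034),at_z(a,sx(177,117),.034),at_z(a,sx(148,92),.051))
print(np.degrees(np.arctan2(*(e2-e1)[1::-1])),np.degrees(np.arctan2(*(hd-e1)[1::-1])))
# colour fits: orange/wood
hsv=cv2.cvtColor(b['pixels'],cv2.COLOR_RGB2HSV)
wood=cv2.inRange(hsv,(8,60,90),(22,190,255));wood[:, :300]=0;wood[:150]=0;wood[260:]=0;wood[:,400:]=0
n,l,t,c=cv2.connectedComponentsWithStats(wood);i=1+np.argmax(t[1:,4]);ys,xs=np.where(l==i);print(t[i])
P=np.array([at_z(b,(u,v),.034)[:2] for u,v in zip(xs,ys)]);m=P.mean(0);d=np.linalg.svd(P-m)[2][0];print(m,np.degrees(np.arctan2(d[1],d[0])),np.ptp((P-m)@d))
go(.497,-.295,.1,-27.3)"
```

```text
[ 0.42364759 -0.25683143  0.034     ] [ 0.51463695 -0.30695238  0.034     ] [ 0.53761795 -0.31628803  0.051     ] scene [ 0.41923485 -0.25394035  0.034     ] [ 0.51500245 -0.30640464  0.034     ] [ 0.53050167 -0.32881418  0.051     ]
-28.84791380627203 -27.550360876488053
[341 210  24  33 210]
[ 0.41669593 -0.27152152] 144.7482051734677 0.11559586466323754
t 27.5 pos [ 0.5134 -0.0233  0.2393] yaw [180.   -0.   97.4] F [-0.  -0.4 -0.4] w 0.0427 g 0.0 j6 -19.0
tool cm [-26.72  -5.15  13.93] ('spin', np.float64(-55.3))
```

>>> jog_arm(targets=[[[0,0,0,0,-9],[0,0,0,0,-9],[0,0,0,0,-9],[0,0,0,0,-9],[0,0,0,0,-9],[0,0,0,0,-9.1],[0,-2,-4.1,0,0],[0,-2,-4.1,0,0],[0,-2,-4.1,0,0],[0,-2,-4.1,0,0],[0,-2.1,-4.1,0,0],[0,-2.1,-4.2,0,0],[0,0,0,5,0],[0,0,0,5,0],[0,0,0,5,0],[0,0,0,0,0]]])

```text
time: 29.5
ee_pos: [0.5015, -0.2975, 0.0863]
tool_rot: [179.9, -0.4, 151.5]
contact_force: [-0.1, -0.2, 0.6]
gripper_width: 0.0432
grasp_force: 0.0
```

```bash
python3 -c "
from h import *
b=snap('top');r=env.pinpoint(b,'mallet');print([at_z(b,x['uv'],.026).round(3) for x in r[:2]])
a=snap('scene');r=env.pinpoint(a,'mallet');print([at_z(a,x['uv'],.026).round(3) for x in r[:2]])
go(.504,-.300,.007,151.5)"
```

```text
[array([ 0.484, -0.314,  0.026])]
[array([ 0.478, -0.315,  0.026])]
t 29.7 pos [ 0.5039 -0.2993  0.0919] yaw [-180.     0.2  151.6] F [ 0.5 -0.6  0.1] w 0.0425 g 0.0 j6 -100.0
tool cm [-0.01 -0.06  8.49] ('spin', np.float64(0.1))
```

```bash
python3 -c "
from h import *
for n in('scene','top'):
    s=snap(n);hsv=cv2.cvtColor(s['pixels'],cv2.COLOR_RGB2HSV);mk=cv2.inRange(hsv,(5,180,120),(16,255,255))
    k,_,t,ce=cv2.connectedComponentsWithStats(mk)
    print(n,[(t[i].tolist(),ce[i].round(1).tolist(),at_z(s,ce[i],.051)[:2].round(3).tolist()) for i in range(1,k) if t[i,4]>15])
p=cv2.resize(s['pixels'][150:250,300:400],None,fx=4,fy=4,interpolation=2);a=snap('scene');q=cv2.resize(a['pixels'][80:180,170:270],None,fx=4,fy=4,interpolation=2)
cv2.imwrite('pics/m8.png',np.hstack([q,p])[:,:,::-1])"
```

```text
scene [([220, 116, 9, 9, 59], [224.2, 119.5], [0.471, -0.314]), ([355, 302, 20, 20, 253], [365.3, 310.7], [0.473, 0.442])]
top [([359, 201, 17, 11, 115], [367.4, 205.1], [0.479, -0.32]), ([118, 211, 11, 11, 93], [122.9, 215.6], [0.459, 0.431])]
```

View pics/m8.png

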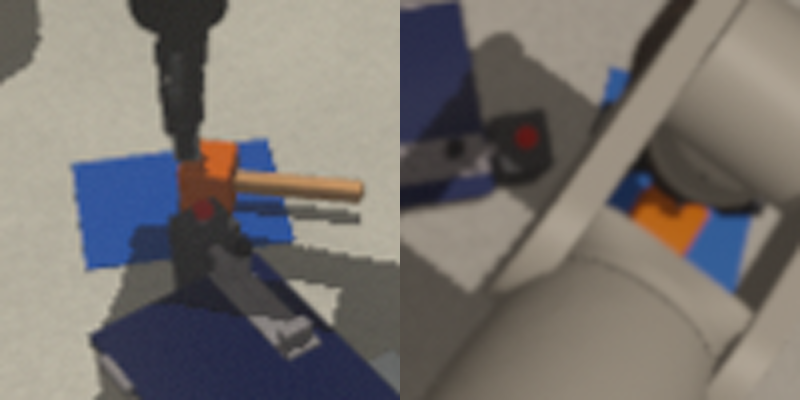

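The mallet has been knocked: its head is now about 6 cm nearer the robot, near (225,120) in the scene view. I'll pull back and measure it again.

>>> jog_arm(targets=[[[0,0,0,-5,0],[0,0,0,-5,0],[0,0,0,-5,0],[0,2,4.1,0,0],[0,2,4.1,0,0],[0,2,4.1,0,0],[0,2,4.1,0,0],[0,2,4.1,0,0],[0,2,4.1,0,0],[0,0,0,0,0]]])

```text
time: 31.1
ee_pos: [0.5147, -0.0227, 0.2404]
tool_rot: [179.9, 0.1, 151.7]
contact_force: [-0.2, -0.4, -0.3]
gripper_width: 0.0427
grasp_force: 0.0
```

```bash
python3 -c "
from h import *
a=snap('scene');b=snap('top')
for s in(a,b):
  for k in('mallet','mallet_grip'):
    print(k,[(at_z(s,x['uv'],.026)[:2].round(3),round(x['p'],2)) for x in env.pinpoint(s,k)[:2]])
p=cv2.resize(b['pixels'][150:250,300:400],None,fx=4,fy=4,interpolation=2);q=cv2.resize(a['pixels'][80:180,170:270],None,fx=4,fy=4,interpolation=2)
cv2.imwrite('pics/m9.png',np.hstack([q,p])[:,:,::-1])"
```

```text
mallet [(array([ 0.48 , -0.332]), 0.93), (array([0.723, 0.078]), 0.48)]
mallet_grip [(array([ 0.424, -0.302]), 0.78)]
mallet []
mallet_grip [(array([ 0.446, -0.292]), 0.84)]
```

View pics/m9.png

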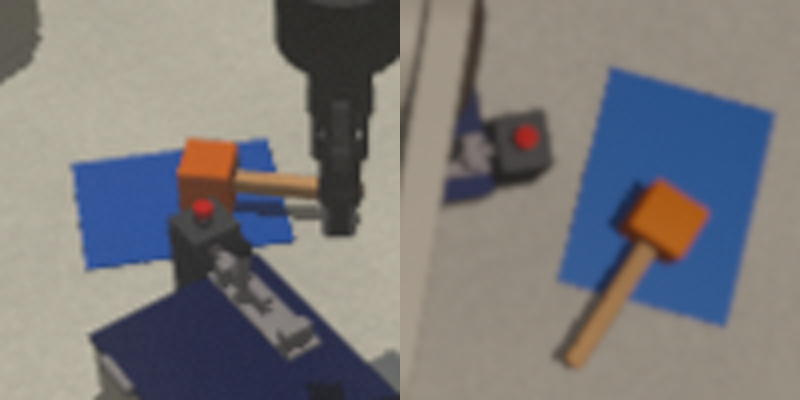

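```bash
python3 -c "
from h import *
a=snap('scene');b=snap('top')
px=lambda x,y:(300+x/4-.5,150+y/4-.5)
e1=at_z(b,px(173,361),.034);e2=at_z(b,px(246,245),.034);hd=at_z(b,px(266,218),.051)
sx=lambda x,y:(170+x/4-.5,80+y/4-.5)
print(e1,e2,hd,'scene',at_z(a,sx(236,182),.034),at_z(a,sx(208,153),.051))
print([np.degrees(np.arctan2(*(q-e1)[1::-1])) for q in(e2,hd)])
th=np.arctan2(*(hd-e1)[1::-1]);h=(e1[:2]+.135*np.array([np.cos(th),np.sin(th)])+hd[:2])/2;g=h-.042*np.array([np.cos(th),np.sin(th)]);print('head',h,'grip',g)
go(g[0],g[1],.09,np.degrees(th))"
```

```text
[ 0.37554625 -0.24152426  0.034     ] [ 0.46376424 -0.30268921  0.034     ] [ 0.48229557 -0.31557901  0.051     ] scene [ 0.46214768 -0.30013589  0.034     ] [ 0.47491086 -0.32732808  0.051     ]
[np.float64(-34.735067749426264), np.float64(-34.75004306847693)]
head [ 0.48438205 -0.31702646] grip [ 0.4498729  -0.29308657]
t 31.5 pos [ 0.5147 -0.0259  0.2393] yaw [180.   -0.  151.5] F [ 0.5 -0.6  0.3] w 0.0428 g 0.0 j6 -73.0
tool cm [ -7.07 -26.57  14.93] ('spin', np.float64(6.2))
```

>>> jog_arm(targets=[[[0,-1.2,-4.4,0,0],[0,-1.2,-4.4,0,0],[0,-1.2,-4.4,0,0],[0,-1.2,-4.4,0,0],[0,-1.2,-4.5,0,0],[0,-1.1,-4.5,0,0],[0,0,0,0,6.2],[0,0,0,5,0],[0,0,0,5,0],[0,0,0,5,0],[0,0,0,0,0]]])

```text
time: 32.88
ee_pos: [0.4487, -0.292, 0.0866]
tool_rot: [180.0, -0.3, 145.3]
contact_force: [-0.3, 0.1, 0.8]
gripper_width: 0.0426
grasp_force: 0.0
```

```bash
python3 -c "
from h import *
b=snap('top');print([at_z(b,x['uv'],.026).round(3) for x in env.pinpoint(b,'mallet')[:2]])
a=snap('scene');print([at_z(a,x['uv'],.026).round(3) for x in env.pinpoint(a,'mallet')[:2]])
go(.4499,-.2931,.007,-34.75)"
```

```text
[array([ 0.486, -0.314,  0.026])]
[array([ 0.483, -0.33 ,  0.026]), array([ 0.48 , -0.231,  0.026])]
t 33.1 pos [ 0.4512 -0.2937  0.0917] yaw [-180.     0.2  145.3] F [0.4 0.7 0.3] w 0.0427 g 0.0 j6 -97.0
tool cm [ 0.17 -0.02  8.47] ('spin', np.float64(0.1))
```

>>> jog_arm(targets=[[[0,0.1,0,3,0],[0,0,0,3,0],[0,0,0,2.3,0],[0,0,0,0,0],[-1,0,0,0,0],[-1,0,0,0,0],[-1,0,0,0,0],[-1,0,0,0,0],[-1,0,0,0,0]]])

```text
time: 34.2
ee_pos: [0.4504, -0.2931, 0.0083]
tool_rot: [-180.0, 0.2, 145.4]
contact_force: [-1.7, 0.1, 9.4]
gripper_width: 0.0151
grasp_force: 62.1
```

```bash
python3 -c "
from h import *
go(.4499,-.2931,.14,-34.75)"
```

```text
t 34.2 pos [ 0.4504 -0.2931  0.0083] yaw [-180.     0.2  145.4] F [-1.7  0.1  9.4] w 0.0151 g 62.1 j6 -97.0
tool cm [ -0.    -0.03 -13.17] ('spin', np.float64(0.1))
```

>>> jog_arm(targets=[[[-1,0,0,-3,0],[-1,0,0,-5,0],[-1,0,0,-5,0],[-1,0,0,-4,0],[-1,0,0,0,-7],[-1,0,0,0,-7],[-1,0,0,0,-7],[-1,0,0,0,-7],[-1,0,0,0,-7],[-1,0,0,0,-7],[-1,0,0,0,0]]])

```text
time: 35.58
ee_pos: [0.4495, -0.2922, 0.177]
tool_rot: [-180.0, 0.0, -172.7]
contact_force: [-0.2, 0.5, -2.8]
gripper_width: 0.0149
grasp_force: 60.4
```

```bash
python3 -c "
from h import *
go(.4939,-.2035,.135,7.5)"
```

```text
t 35.6 pos [ 0.4495 -0.2922  0.177 ] yaw [-180.     0.  -172.7] F [-0.2  0.5 -2.8] w 0.0149 g 60.4 j6 -139.0
tool cm [-5.53  8.24  4.2 ] ('spin', np.float64(-0.2))
```

>>> jog_arm(targets=[[[-1,-1.4,2.1,0,0],[-1,-1.4,2.1,0,0],[-1,-1.4,2.0,0,0],[-1,-1.3,2.0,0,0],[-1,0,0,2,0],[-1,0,0,2,0],[-1,0,0,0,0]]])

```text
time: 36.45
ee_pos: [0.493, -0.2036, 0.1356]
tool_rot: [179.9, -0.1, -172.8]
contact_force: [-1.1, 0.0, -2.2]
gripper_width: 0.0147
grasp_force: 60.3
```

```bash
python3 -c "
from h import *
go(.4939,-.2035,.105,7.5)
a=snap('scene');b=snap('top')
p=cv2.resize(b['pixels'][140:240,280:380],None,fx=4,fy=4,interpolation=2);q=cv2.resize(a['pixels'][80:180,170:270],None,fx=4,fy=4,interpolation=2)
im=np.hstack([q,p])[:,:,::-1].copy()
P=[.5355,-.198,.112]
for s,o,dx in((a,(170,80),0),(b,(280,140),400)):
    u=(proj(s,P)-o+.5)*4;cv2.circle(im,(int(u[0]+dx),int(u[1])),5,(255,0,255),2)
cv2.imwrite('pics/p10.png',im)"
```

```text
t 36.5 pos [ 0.493  -0.2036  0.1356] yaw [ 1.799e+02 -1.000e-01 -1.728e+02] F [-1.1  0.  -2.2] w 0.0147 g 60.3 j6 -128.0
tool cm [-0.09 -0.01  3.06] ('spin', np.float64(-0.3))
```

View pics/p10.png

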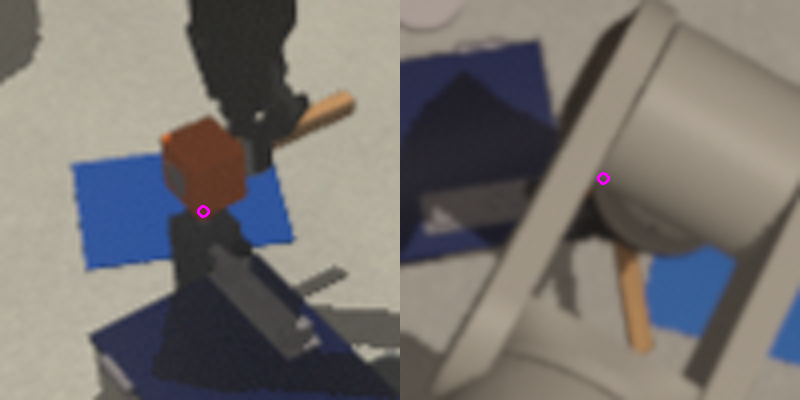

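The mallet head hangs directly over the pin at (203,211). I'll drive the pin down now.

>>> jog_arm(targets=[[[-1,0,0,1,0],[-1,0,0,0.8,0],[-1,0,0,0.6,0],[-1,0,0,0.6,0],[-1,0,0,0,0]]])

```text
time: 37.17
ee_pos: [0.4937, -0.204, 0.1063]
tool_rot: [-180.0, 0.0, -172.7]
contact_force: [-1.3, -0.3, 1.8]
gripper_width: 0.0148
grasp_force: 60.9
```

```bash
python3 -c "
from h import *
go(.4939,-.2035,.105,7.5);print(env.read_state()['torque'])"
```

```text
t 37.2 pos [ 0.4937 -0.204   0.1063] yaw [-180.     0.  -172.7] F [-1.3 -0.3  1.8] w 0.0148 g 60.9 j6 -128.0
tool cm [-0.03  0.05  0.13] ('spin', np.float64(-0.2))
[0.04286306 0.18843355 0.0279302 ]
```

>>> jog_arm(targets=[[[-1,0,0,0.2,0],[-1,0,0,0.2,0],[-1,0,0,0,0]]])

```text
time: 37.55
ee_pos: [0.4936, -0.2045, 0.1036]
tool_rot: [-179.9, 0.0, -172.7]
contact_force: [-11.9, -0.6, 20.2]
gripper_width: 0.0149
grasp_force: 64.5
```

>>> jog_arm(targets=[[[-1,0,0,0.2,0],[-1,0,0,0,0],[-1,0,0,0,0],[-1,0,0,-3,0],[-1,0,0,-3,0],[-1,0,0,0,0]]])

```text
time: 38.3
ee_pos: [0.4943, -0.2044, 0.1619]
tool_rot: [-179.9, 0.1, -172.7]
contact_force: [-0.3, -0.0, -3.3]
gripper_width: 0.0146
grasp_force: 62.3
```

```bash
python3 -c "
from h import *
a=snap('scene')
go(.5355,-.198,.16)
hsv=cv2.cvtColor(a['pixels'],cv2.COLOR_RGB2HSV);mk=cv2.inRange(hsv,(0,150,60),(4,255,255))|cv2.inRange(hsv,(174,150,60),(180,255,255))
k,_,t,ce=cv2.connectedComponentsWithStats(mk)
print([(t[i].tolist(),ce[i].round(1)) for i in range(1,k) if t[i,4]>8])
print(proj(a,[.5355,-.198,.112]),proj(a,[.5355,-.198,.098]))
r=env.pinpoint(a,'mallet');print(r[:1], r and at_z(a,r[0]['uv'],.178))"
```

```text
t 38.4 pos [ 0.4938 -0.204   0.1603] yaw [-180.     0.  -172.7] F [-0.4  0.4 -4. ] w 0.0145 g 62.3 j6 -128.0
tool cm [-4.22  0.06  0.03] 
[]
[220.34981624 132.3494258 ] [220.62478728 135.74974839]
[{'uv': [218.5, 111.9], 'p': 0.76}] [ 0.5299326  -0.21341799  0.178     ]
```

>>> jog_arm(targets=[[[-1,1.3,-3.1,0,0],[-1,1.3,-3.1,0,0],[-1,1.3,-3.1,0,0],[-1,1.3,-3.2,0,0],[-1,0,0,3.5,0],[-1,0,0,3.5,0],[-1,0,0,3.5,0],[-1,0,0,2.5,0],[-1,0,0,1.2,0],[-1,0,0,0.5,0],[-1,0,0,0,0]]])

```text
time: 39.78
ee_pos: [0.4581, -0.3346, 0.0135]
tool_rot: [-180.0, 0.0, -172.7]
contact_force: [0.6, -0.0, -3.2]
gripper_width: 0.015
grasp_force: 62.1
```

```bash
python3 -c "
from h import *
go(.458,-.335,.0085,7.3)
a=snap('scene');hsv=cv2.cvtColor(a['pixels'],cv2.COLOR_RGB2HSV);mk=cv2.inRange(hsv,(0,150,60),(4,255,255))|cv2.inRange(hsv,(174,150,60),(180,255,255))
k,_,t,ce=cv2.connectedComponentsWithStats(mk)
print([(t[i].tolist(),ce[i].round(1)) for i in range(1,k) if t[i,4]>8 and 100<ce[i][1]<160])"
```

```text
t 39.8 pos [ 0.4581 -0.3346  0.0135] yaw [-180.     0.  -172.7] F [ 0.6 -0.  -3.2] w 0.015 g 62.1 j6 -141.0
tool cm [ 0.01 -0.03  0.5 ] ('spin', np.float64(0.0))
[([219, 133, 4, 4, 13], array([220.5, 134.2]))]
```

```bash
python3 -c "
from h import *
snap('scene','s11')
for f in('s0','s3','s11'):
    hsv=cv2.cvtColor(cv2.imread(f'pics/{f}.png'),cv2.COLOR_BGR2HSV);mk=cv2.inRange(hsv,(0,120,60),(6,255,255))|cv2.inRange(hsv,(172,120,60),(180,255,255))
    k,_,t,ce=cv2.connectedComponentsWithStats(mk[110:160,200:240])
    print(f,[(t[i].tolist(),ce[i].round(2)) for i in range(1,k) if t[i,4]>4])"
```

```text
s0 [([18, 20, 5, 5, 21], array([20.19, 21.86]))]
s3 [([18, 20, 5, 5, 19], array([20.21, 21.63]))]
s11 [([18, 23, 6, 4, 16], array([20.5 , 24.25]))]
```

```bash
python3 -c "
import cv2,numpy as np
for f in('s0','s3','s11'):
    i=cv2.imread(f'pics/{f}.png').astype(float);r=i[:,:,2]-np.maximum(i[:,:,1],i[:,:,0]);print(f,r[126:142,217:225].mean(1).round(0))"
```

```text
s0 [-73.  31.  45.  40.  61.  84.  73.  41.  20.   6.   2.   2.   2.   1.
   2.   2.]
s3 [-75.  33.  46.  41.  63.  86.  76.  42.  20.   7.   2.   2.   2.   1.
   2.   2.]
s11 [40. 39. 39. 32. 20.  8.  8. 56. 83. 74. 31.  2. -0. -0.  0.  1.]
```

The red head moved down by about 3.3 px in the scene view, which matches 14 mm, so the pin is fully down. I'll lay the mallet down.

>>> jog_arm(targets=[[[-1,0,0,0.4,0],[-1,0,0,0.1,0],[-1,0,0,0,0],[-0.6,0,0,0,0],[-0.3,0,0,0,0],[0,0,0,0,0],[0,0,0,0,0],[0,0,0,0,0],[0,0,0,-3,0],[0,0,0,-5,0],[0,0,0,-5,0],[0,0,0,-5,0],[0,5,0,0,0],[0,5,0,0,0],[0,0,5,0,0],[0,0,5,0,0],[0,0,5,0,0],[0,0,5,0,0],[0,0,5,0,0],[0,0,0,0,0]]])

```text
time: 42.38
ee_pos: [0.3265, -0.0971, 0.1887]
tool_rot: [-180.0, 0.1, -172.5]
contact_force: [-0.3, -1.3, 0.6]
gripper_width: 0.0427
grasp_force: 0.0
```

```bash
python3 -c "
from h import *
go(.4,-.2)
for n in('scene','top'):
    s=snap(n);hsv=cv2.cvtColor(s['pixels'],cv2.COLOR_RGB2HSV)
    k,_,t,ce=cv2.connectedComponentsWithStats(cv2.inRange(hsv,(3,180,100),(16,255,255)))
    print(n,[(at_z(s,ce[i],.04)[:2].round(3).tolist(),t[i,4]) for i in range(1,k) if t[i,4]>20])
    mk=cv2.inRange(hsv,(100,150,60),(125,255,255))
    k,_,t,ce=cv2.connectedComponentsWithStats(mk);print('blue',[(t[i].tolist(),at_z(s,ce[i],0)[:2].round(3).tolist()) for i in range(1,k) if t[i,4]>200])
    for nm in('mallet','mat','bolt_knob','lid_tab','beaker','petri','timer','flask','amber_bottle'):
        r=env.pinpoint(s,nm);print(nm,[(at_z(s,x['uv'],{'mallet':.026,'lid_tab':.063,'bolt_knob':.11}.get(nm,0))[:2].round(3).tolist(),round(x['p'],2)) for x in r[:1]])"
```

```text
t 42.4 pos [ 0.3265 -0.0971  0.1887] yaw [-1.800e+02  1.000e-01 -1.725e+02] F [-0.3 -1.3  0.6] w 0.0427 g 0.0 j6 -127.0
tool cm [-5.930e+00 -1.116e+01  1.000e-02] 
scene [([0.494, -0.338], np.int32(104)), ([0.468, 0.441], np.int32(266))]
blue [([325, 36, 38, 33, 435], [-0.193, -0.519]), ([189, 120, 23, 27, 476], [0.555, -0.346])]
mallet [([0.494, -0.345], 0.7)]
mat [([0.493, -0.328], 0.77)]
bolt_knob [([0.528, -0.14], 0.66)]
lid_tab [([0.475, -0.009], 0.89)]
beaker [([0.74, -0.221], 0.74)]
petri [([0.709, -0.069], 0.82)]
timer [([0.719, 0.053], 0.75)]
flask [([0.609, 0.225], 0.87)]
amber_bottle [([0.615, 0.328], 0.6)]
top [([0.501, -0.326], np.int32(203)), ([0.461, 0.434], np.int32(95))]
blue [([341, 168, 51, 62, 1622], [0.513, -0.327]), ([380, 367, 77, 17, 1013], [-0.057, -0.478])]
mallet [([0.496, -0.32], 0.72)]
mat [([0.5, -0.338], 0.59)]
bolt_knob [([0.537, -0.138], 0.38)]
lid_tab [([0.467, -0.008], 0.88)]
beaker [([0.746, -0.223], 0.95)]
petri [([0.717, -0.076], 0.7)]
timer [([0.719, 0.063], 0.9)]
flask [([0.599, 0.256], 0.7)]
amber_bottle [([0.625, 0.328], 0.7)]
```

The mallet head rests close to the mat's centre, the lid is shut, the bolt is home and the bystanders haven't moved.

```bash
python3 -c "
from bench import env
print(env.close_job())"
```

```text
the job is handed in; nothing more can be done
None
```

The job is handed in, with no verdict returned: both green-capped jars are in the box, the lid is shut, the bolt is home, the pin was driven down with the mallet, and the mallet is back on its mat, all by camera and force readings.

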